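Fetch the round brush from under the lift-out tray

ROBOT

A 6-joint arm with a two-finger parallel gripper is mounted at the origin on a cart in front of the work surface, level with it; the furniture and walls round the work are solid. World frame = base frame: x ahead of the robot, y to its left, z up, the work surface at z = 0. Lengths are in m, angles in rad, forces in N, time in s.
With the tool pointing down it reaches from about 0.25 to 0.775 m from the base axis. Payload 4 kg.
Tool frame: the origin (TCP) lies at the very end of the fingers, on their centre line; the grasp point (between the pads) lies 19 mm behind it (bot.pinch_z is the distance from the TCP to the grasp point, in m); z points along the fingers, y is the line along which they close (so a half turn about z gives the same grasp; the last joint's range is limited). The gripper opens to 85 mm and grips with 20 to 120 N. Pads are 22 mm wide; open, the fingers measure 114 mm over their backs; the gripper's body (76 mm by 85 mm) begins 54 mm behind the grasp point. The pads swing forward as they close: fully open they stand 13 mm farther back than shut.
Start: joints at [1.122, 0.087, 1.371, -0, 1.684, -0.103], TCP at [0.186, 0.517, 0.231] pointing down, gripper open.
Joint ranges: [-3.1, 3.1], [-0.76, 2.03], [0.27, 2.55], [-1.08, 4.22], [0.17, 2.65], [-2.57, 2.57]. Speed limits (rad/s): [2.79, 2.79, 3.14, 3.14, 3.14, 3.14].

INTERFACE

Orientations are given as a unit quaternion [w, x, y, z].
In Python, from bench import bot, cams, order gives the robot as it stands. The module is installed in compiled form; this text tells all that it offers.
- The arm moves only by the tool play_rows, never from a script. Its argument "series" is a list of rows, each a list of 7 numbers: the closure, from 0 (fully open) to 1 (shut), then the shift along the tool's x, y, z in a scale on which 1.0 is 75 cm, then the turn, a rotation vector about the tool's x, y, z in fractions of the full range, 1 being 120 degrees. A call has 1 to 20 rows; each row is the pose to reach, as a shift and turn from the pose commanded when the call began, along the tool's axes at that moment; what a row does not reach only later rows make up. A row lasts 1/12 s, in which the tool goes at most 41.7 mm and 7.16 degrees, less where a joint would pass 70% of its speed; a pose out of reach is approached as far as the arm can. No shift or turn number may pass 1 either way. A call with a gripper value outside its range is refused whole. The fingers move at their own pace and stop on an object; "grip_force" is the grip in N (left out, the last holds). Time passes only in rows, so rows that repeat a pose let the fingers close. It gives the time, the measured TCP pose, the force, the opening and the grip force at its end, in the units of the state.
- bot.get_state(): the state, without advancing time (a new reading comes with each control period).
- cams.camera(name): name is "scene" or "top" or "wrist"; returns a dict with "img" (400x640x3 uint8, red, green, blue), "range_z" (400x640 float32, m along the optical axis (not along the pixel's ray), 0 where there is no reading), "camera_matrix" (3x3 intrinsics, pixels), "eye" and "rotation" of the camera in the world. Camera axes: x right, y down, z forward; pixel columns grow to the right and rows downward; lengths in m; the calibration is good to about 2 mm. The wrist camera is an equidistant fisheye: a pixel r from the principal point sees the ray r / f radians off the axis. A picture is of the moment at which its call begins.
- order.sign_off(): hands the job in; it is judged then, once.
Trained networks look in the newest picture that a camera, given by its name, has taken for a name from the list of things; names that differ only in an ending like _2 or _b are one class to them, and where a whole thing is asked for, a point or a joint stands for the part that bears it (a point fixed in the world has none). Each returns a list of dicts, best first, with "confidence" (0 to 1); they miss things now and then, are a little off and sometimes report something else, mostly with a low value. They report only what shows in the picture. A call takes as long as a camera call. They do not tell look-alikes from the thing itself.
- cams.find_in(thing, camera): "point" ([column, row] in pixels, amid what is visible of it).
- cams.cut_out(thing, camera): "mask" (400x640 bool, what is visible of it) and "point" ([column, row] in pixels, amid what is visible of it).
- cams.pinpoint(thing, camera): "point" ([column, row] in pixels: a listed point, or the origin of a listed thing).
The state is a dict: "t": time; "qpos": joint angles; "joint_velocities": joint speeds; "joint_efforts": joint torques, N m; "eef_pos": TCP position; "ee_rot": TCP orientation; "contact_force": force on the tool from outside, world axes, zero at the start; "ft_torque": the same for the moment, N m; "grip_width": finger opening in m; "grasp_force": force on a finger pad.
Only numpy, scipy, OpenCV 4.12 (cv2) and the standard library are available. Lean on these libraries where they do the work, as an engineer would, in place of code of your own. Each camera call takes 0.05 s, during which the arm holds its last target. There are 200 camera calls.

TASK

The red-handled round brush lies on the floor of the painter's case, under the lift-out tray. Stand the two paint pots in the tray (red and teal) and then the tray on the green cutting mat, lay the brush across the white rest in both notches, roughly centred, then put the tray back on its battens in the case and each pot back into the place in the tray it came from. Keep the pots upright, and leave the other things on the table where they are.

Things in the scene. Friction and masses are not known exactly. Their poses are not given: they have to be found in the camera images.
- case: Fixed brown open box, 280 (x) x 156 (y) x 70 mm high, walls 8 mm, grey floor at 6 mm height. Origin: centre of underside. At its +x end battens along the long walls (14 mm wide, top at 40 mm) carry the tray between end wall and two stops 58 mm high: tray centre at x = +0.041, y = 0, z = 0.040, play +-6 mm in x and y. The -x end is open to the floor. Thin steel bar 13 mm outside each end.
- mat: Fixed green cutting mat with a pale grid, 300 (x) x 200 (y) x 3 mm. Origin: centre of its underside; x along its length. Big enough for the tray at one end and both pots side by side at the other.
- rest: Fixed white brush rest: base 104 (x) x 64 (y) x 8 mm with two cheeks 9 mm thick at x = +-40 mm, each with a notch 30 mm wide, its floor 30 mm above the table, between horns 46 mm high. Origin: centre of underside. The brush lies along x through both notches, either way round, its origin then about 26 mm up. Between the cheeks there is only the low base.
- tray: Loose plywood tray: plate 170 (x) x 128 (y) x 14 mm, two round wells 66 mm wide, 10 mm deep at x = +-42 mm; between them an upright hand board along y, 12 mm thick, top rail 18 mm high, its top 58 mm above the underside, hand hole below. 0.2 to 0.35 kg. Origin: centre of underside. Pinch the rail's middle across x, once both pots are out. Fits either way round; pot places are counted in the case.
- red_pot: Loose small closed paint pot, white with a brick-red band and grey metal lid with a dab of red paint on it, 53 mm across, 58 mm high, 0.11 kg. Origin: centre of its underside. Stands in one well of the tray at the start (4 mm above the tray's underside); either pot may be in either well.
- teal_pot: Loose small closed paint pot, white with a teal band and grey metal lid with a dab of teal paint on it, otherwise the same size and weight. Origin: centre of its underside. Stands in the other well.
- round_brush: Loose brush lying down, 210 mm long (x), dark red handle, bristles towards +x, thickest 21 mm at the ferrule. At the origin the handle is 12 mm wide, its middle 10.5 mm above the origin. Origin: under the middle of its length, level with its underside. Lies along the case's floor, head under the tray, handle end in view. 0.045 kg; grip it at the origin.
- masking_roll: Bystander: roll of pale masking tape lying flat, 102 mm across, 25 mm high. Leave alone.
- sanding_block: Bystander: brown sanding block 60 x 108 x 38 mm. Leave alone.
- yellow_pot: Bystander: open paint pot standing on the table, white with a yellow band, yellow paint seen inside, 53 mm across, 58 mm high. Leave alone.
Things that resemble listed ones, but are neither listed nor needed, are in the scene too. What is shaped like the red_pot but blue or purple is not meant.

How it is judged:
By the outcome, as a careful person would: the job done as asked, in the order asked, and still so for the second after the job is handed in, with the robot touching nothing.
It also fails if it takes over 141 s, if anything falls off the work surface, if the arm or the gripper's body presses on something with over 40 N, if the wrist force passes 120 N, or if a joint passes its speed limit or range.

## Working session

There is one attempt and no reset: what is moved stays moved. The work goes in short steps, Python scripts to look and compute and a tool call to move; the robot and the scene stay as the last step left them, time stands still between calls to the robot, and variables do not carry over. Pictures are saved under pics/ and viewed, at most 14 in all, crops included, and the job is handed in when it is done.

Besides the shell and the picture viewer there is one more tool, called after "Call:" as name([rows], argument=value, ...), one row to a line, values as JSON. play_rows: Moves the arm, as the interface text tells. Its arguments: {"type":"object","properties":{"series":{"type":"array"},"grip_force":{"type":"number"}},"required":["series"]}

```bash
mkdir -p pics
cat > h.py <<'E'
import numpy as np, cv2
from bench import bot, cams, order
from scipy.spatial.transform import Rotation as R
def cloud(c):
    K=c["camera_matrix"];h,w=c["range_z"].shape
    u,v=np.meshgrid(np.arange(w),np.arange(h));z=c["range_z"]
    P=np.stack([(u-K[0,2])/K[0,0]*z,(v-K[1,2])/K[1,1]*z,z],-1)
    W=P@np.array(c["rotation"]).T+np.array(c["eye"]);W[z==0]=np.nan
    return W
def save(c,n,s=1.25): cv2.imwrite("pics/"+n,cv2.resize(c["img"][:,:,::-1],None,fx=s,fy=s))
def pose():
    s=bot.get_state();q=s["ee_rot"];return np.array(s["eef_pos"]),R.from_quat([q[1],q[2],q[3],q[0]])
def rel(target,yaw_y=None):
    p,r=pose();return r.inv().apply(np.array(target)-p)*100
E
python3 - <<'E'
from h import *
np.set_printoptions(precision=4,suppress=True)
for n in["top","scene"]:
    c=cams.camera(n);save(c,n+"0.png");W=cloud(c);np.save(n+".npy",W)
    print(n,c["eye"],c["rotation"])
    for t in["case","mat","rest","tray","red_pot","teal_pot","round_brush","masking_roll","sanding_block","yellow_pot"]:
        for d in cams.cut_out(t,n)[:3]:
            m=d["mask"];print(t,round(d["confidence"],2),np.round(d["point"]),np.nanmedian(W[m],0),m.sum())
p,r=pose();print(p,r.as_matrix(),bot.get_state()["grip_width"])
E
```

```text
Traceback (most recent call last):
  File "h.py", line 8, in cloud
    W=P@np.array(c["rotation"]).T+np.array(c["eye"]);W[z==0]=np.nan
      ~^~~~~~~~~~~~~~~~~~~~~~~~~~
ValueError: matmul: Input operand 1 has a mismatch in its core dimension 0, with gufunc signature (n?,k),(k,m?)->(n?,m?) (size 4 is different from 3)
```

```bash
sed -i 's/np.array(c\["rotation"\]).T/rot(c).T/' h.py
cat >> h.py <<'E'
def rot(c):
    q=c["rotation"];return R.from_quat([q[1],q[2],q[3],q[0]]).as_matrix()
E
python3 - <<'E'
from h import *
np.set_printoptions(precision=4,suppress=True)
for n in["top","scene"]:
    c=cams.camera(n);save(c,n+"0.png");W=cloud(c);np.save(n+".npy",W)
    print(n,c["eye"],c["rotation"])
    for t in["case","mat","rest","tray","red_pot","teal_pot","round_brush","masking_roll","sanding_block","yellow_pot"]:
        for d in cams.cut_out(t,n)[:3]:
            m=d["mask"];print(t,round(d["confidence"],2),np.round(d["point"]),np.nanmedian(W[m],0),m.sum())
p,r=pose();print(p,r.as_matrix(),bot.get_state()["grip_width"])
E
```

```text
top [0.5175 0.0661 1.1722] [-0.025   0.7113 -0.7016  0.0336]
case 0.56 [235. 259.] [0.453  0.2745 0.0371] 3629
mat 0.77 [331. 236.] [0.5179 0.0105 0.0027] 7620
rest 0.97 [434. 229.] [ 0.5464 -0.2793  0.0082] 839
tray 0.7 [237. 219.] [0.5598 0.2663 0.0538] 2234
red_pot 0.83 [179. 256.] [0.463  0.4245 0.0559] 364
red_pot 0.78 [230. 202.] [0.6016 0.2775 0.1006] 368
red_pot 0.61 [181. 194.] [0.6277 0.429  0.0556] 377
teal_pot 0.8 [232. 235.] [0.5172 0.2691 0.1003] 398
masking_roll 0.67 [436. 228.] [ 0.5465 -0.2793  0.0083] 814
masking_roll 0.61 [429. 160.] [ 0.7622 -0.2815  0.0229] 637
sanding_block 0.96 [273. 146.] [0.7739 0.1869 0.0319] 875
sanding_block 0.17 [232. 237.] [0.5172 0.2693 0.1004] 392
yellow_pot 0.64 [350. 142.] [ 0.7801 -0.0386  0.0438] 358
scene [-0.0036 -0.8452  1.2655] [-0.3462  0.887  -0.2879  0.1026]
case 0.79 [258. 189.] [0.4744 0.2421 0.0437] 2616
mat 0.88 [315. 235.] [0.5154 0.0051 0.0044] 4425
rest 0.86 [374. 293.] [ 0.5478 -0.2825  0.0112] 703
tray 0.88 [277. 174.] [0.5568 0.2531 0.0564] 802
red_pot 0.8 [284. 159.] [0.6019 0.2666 0.0976] 266
red_pot 0.79 [268. 142.] [0.6246 0.4247 0.052 ] 241
red_pot 0.48 [230. 162.] [0.4598 0.4164 0.049 ] 252
teal_pot 0.69 [266. 172.] [0.5153 0.2605 0.0906] 336
masking_roll 0.63 [428. 262.] [ 0.76   -0.2873  0.0235] 539
sanding_block 0.84 [340. 170.] [0.7717 0.1805 0.0311] 543
yellow_pot 0.56 [381. 201.] [ 0.7783 -0.0483  0.0432] 321
[0.1864 0.5175 0.2313] [[-0.9408  0.3389  0.    ]
 [ 0.3389  0.9408  0.0001]
 [ 0.      0.0001 -1.    ]] 0.08545039235900782
```

View pics/top0.png

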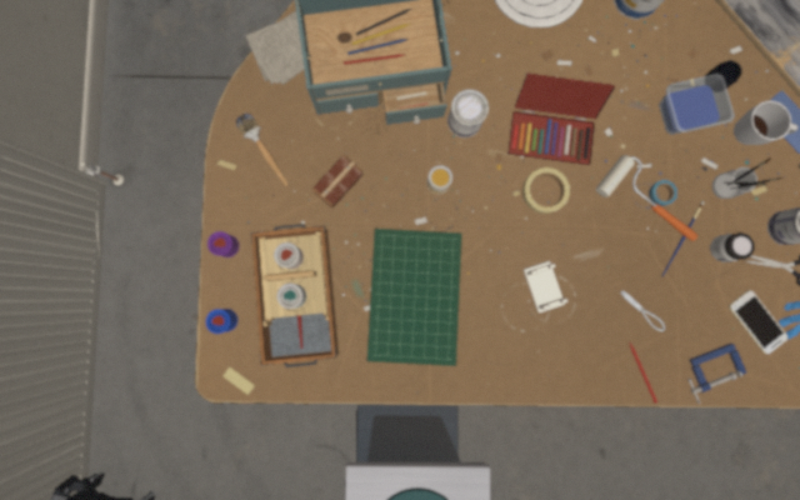

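View pics/scene0.png

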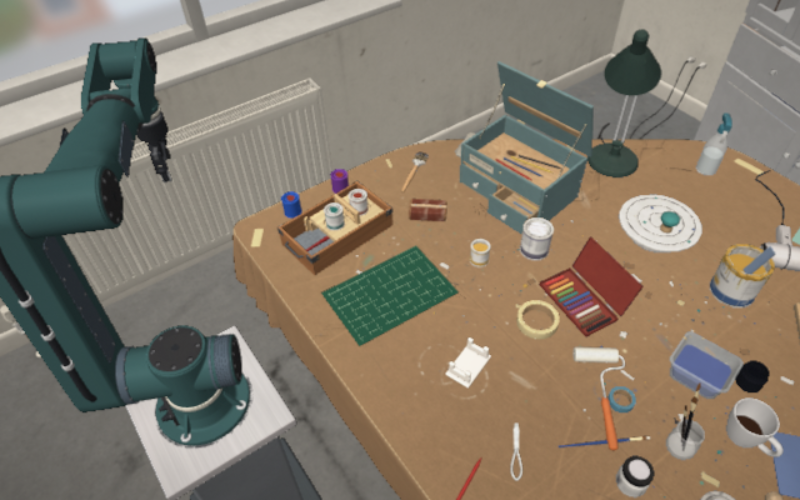

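Run:
```python
from h import *
np.set_printoptions(precision=4,suppress=True)
for n in["top","scene"]:
    c=cams.camera(n);W=cloud(c)
    def rect(m,lab):
        P=W[m][:,:2].astype(np.float32);print(n,lab,m.sum(),cv2.minAreaRect(P*1000))
    x,y,z=W[...,0],W[...,1],W[...,2]
    reg=(x>.3)&(x<.72)&(y>.15)&(y<.38)
    rect(reg&(z>.064)&(z<.074),"case rim")
    rect(reg&(z>.088)&(z<.097),"rail98")
    for t in["mat","rest"]:
        d=cams.cut_out(t,n)[0];rect(d["mask"]&(z<.06)&(z>-.005),t)
        if t=="rest": rect(d["mask"]&(z>.034),"rest horns"); rect(d["mask"]&(z<.012)&(z>.004),"base")
    for t in["red_pot","teal_pot"]:
        for d in cams.cut_out(t,n):
            P=W[d["mask"]&(z>.095)]
            if len(P)>30: print(n,t,d["confidence"],cv2.minEnclosingCircle((P[:,:2]*1000).astype(np.float32)),np.median(P[:,2]),np.mean(P,0))
    for t in["round_brush","case","rest","mat","tray"]:
        print(t,[(round(d["confidence"],2),d["point"],W[int(d["point"][1]),int(d["point"][0])]) for d in cams.pinpoint(t,n)])
    if n=="top": # red brush pixels
        im=c["img"].astype(int);m=reg&(im[...,0]>im[...,1]+50)&(z<.05)&(x<.5)
        P=W[m];print("brush",len(P),P.min(0),P.max(0)); print(cv2.fitLine((P[:,:2]).astype(np.float32),cv2.DIST_L2,0,.01,.01).T)
        crop=c["img"][170:300,190:400,::-1];cv2.imwrite("pics/crop.png",cv2.resize(crop,None,fx=3.8,fy=3.8,interpolation=cv2.INTER_CUBIC))
```

```text
top case rim 1061 ((520.9061889648438, 272.49591064453125), (281.50201416015625, 158.45745849609375), 6.42708158493042)
top rail98 155 ((558.3084716796875, 274.5920715332031), (92.38300323486328, 107.47380828857422), 60.782718658447266)
top mat 7545 ((520.8485717773438, 11.449951171875), (202.62962341308594, 300.43743896484375), 87.77179718017578)
top rest 865 ((548.3067626953125, -282.2607116699219), (105.66192626953125, 70.4530029296875), 16.932220458984375)
top rest horns 70 ((546.1295166015625, -279.7524108886719), (88.4771728515625, 53.46392822265625), 18.5465145111084)
top base 604 ((546.4627075195312, -280.2589111328125), (103.3884506225586, 65.23393249511719), 18.76976776123047)
top red_pot 0.79 ((602.2757568359375, 281.9521179199219), 26.372636795043945) 0.10073906084899598 [0.6027 0.2812 0.1007]
top teal_pot 0.56 ((517.6293334960938, 272.06005859375), 25.610469818115234) 0.1008641995972811 [0.5173 0.272  0.1007]
round_brush []
case []
rest [(0.7, [433.6, 229.9], array([ 0.5467, -0.2751,  0.005 ]))]
mat [(0.65, [329.2, 238.0], array([0.5175, 0.0182, 0.0022]))]
tray [(0.7, [2
[... 832 characters left out ...]
92904663086)
scene red_pot 0.7 ((601.7590942382812, 279.9111022949219), 29.79617691040039) 0.10196867134005427 [0.6037 0.2795 0.102 ]
scene teal_pot 0.81 ((520.3025512695312, 271.8838195800781), 30.00835418701172) 0.10203665378359617 [0.5203 0.2696 0.102 ]
round_brush [(0.48, [266.5, 191.7], array([0.4837, 0.2257, 0.0464]))]
case [(0.83, [270.4, 189.0], array([0.4946, 0.2148, 0.0586]))]
rest [(0.63, [375.5, 292.6], array([ 0.5439, -0.2884,  0.0154]))]
mat [(0.83, [312.9, 234.5], array([ 0.5241,  0.0099, -0.0004])), (0.21, [269.2, 176.3], array([0.5137, 0.2482, 0.0828]))]
tray [(0.81, [278.7, 174.0], array([0.5559, 0.2626, 0.0561])), (0.24, [374.0, 292.7], array([ 0.5441, -0.284 ,  0.0093]))]
```

View pics/crop.png

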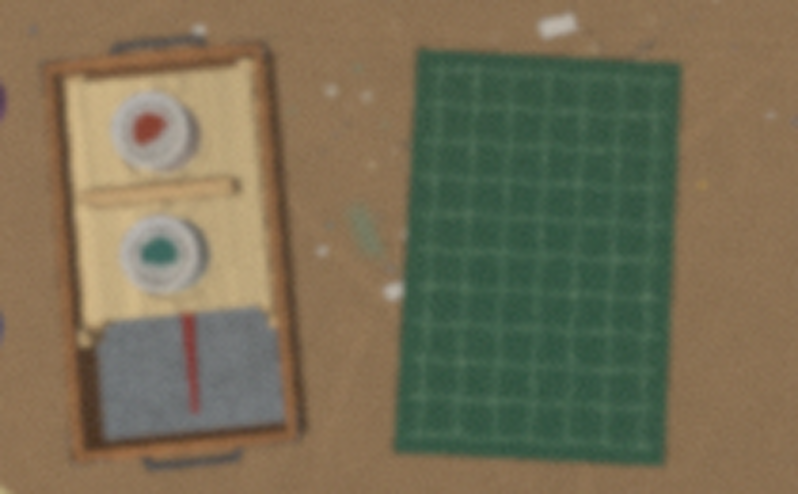

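The rows are not in the units I measure in: shifts go in shares of 75 cm and turns go in shares of 120 degrees. I convert before sending: -39.5 cm / 75 = -0.5267, -11.9 cm / 75 = -0.1587, -26.2 degrees / 120 = -0.2183.

Call:
play_rows([
  [0,-0.5267,-0.1587,0.0933,0,0,-0.2183],
  [0,-0.5267,-0.1587,0.0933,0,0,-0.2183],
  [0,-0.5267,-0.1587,0.0933,0,0,-0.2183],
  [0,-0.5267,-0.1587,0.0933,0,0,-0.2183],
  [0,-0.5267,-0.1587,0.0933,0,0,-0.2183],
  [0,-0.5267,-0.1587,0.0933,0,0,-0.2183],
  [0,-0.5267,-0.1587,0.0933,0,0,-0.2183],
  [0,-0.5267,-0.1587,0.0933,0,0,-0.2183],
  [0,-0.5267,-0.1587,0.0933,0,0,-0.2183],
  [0,-0.5267,-0.1587,0.0933,0,0,-0.2183],
  [0,-0.5267,-0.1587,0.0933,0,0,-0.2183],
  [0,-0.5267,-0.1587,0.0933,0,0,-0.2183],
  [0,-0.5267,-0.1587,0.0933,0,0,-0.2183],
  [0,-0.5267,-0.1587,0.0933,0,0,-0.2183],
], grip_force=30)

```text
t: 3.32
eef_pos: [0.517, 0.2725, 0.1616]
ee_rot: [-0.0, -0.056, 0.998, 0.0]
contact_force: [0.3, -0.1, -0.3]
grip_width: 0.0852
grasp_force: 0.0
```

In the tool's units: 9.1 cm / 75 = 0.1213, 7 cm / 75 = 0.0933.

Call:
play_rows([
  [0,-0.0013,-0.0013,0.0533,0,0,0],
  [0,-0.0013,-0.0013,0.0933,0,0,0],
  [0,-0.0013,-0.0013,0.1213,0,0,0],
  [0,-0.0013,-0.0013,0.1213,0,0,0],
  [0,-0.0013,-0.0013,0.1213,0,0,0],
  [1,-0.0013,-0.0013,0.1213,0,0,0],
  [1,-0.0013,-0.0013,0.1213,0,0,0],
  [1,-0.0013,-0.0013,0.1213,0,0,0],
  [1,-0.0013,-0.0013,0.1213,0,0,0],
  [1,-0.0013,-0.0013,0.1213,0,0,0],
  [1,-0.0013,-0.0013,0.1213,0,0,0],
  [1,-0.0013,-0.0013,0.1213,0,0,0],
  [1,-0.0013,-0.0013,0.1213,0,0,0],
])

```text
t: 4.4
eef_pos: [0.5203, 0.2718, 0.0734]
ee_rot: [0.002, -0.056, 0.998, 0.001]
contact_force: [-2.0, 1.0, 6.8]
grip_width: 0.0523
grasp_force: 32.0
```

In the tool's units: -19.4 cm / 75 = -0.2587, 11.7 cm / 75 = 0.156.

Call:
play_rows([
  [1,0,0,-0.04,0,0,0],
  [1,0,0,-0.08,0,0,0],
  [1,0,0,-0.12,0,0,0],
  [1,0.156,-0.2587,-0.12,0,0,0],
  [1,0.156,-0.2587,-0.12,0,0,0],
  [1,0.156,-0.2587,-0.12,0,0,0],
  [1,0.156,-0.2587,-0.12,0,0,0],
  [1,0.156,-0.2587,-0.12,0,0,0],
  [1,0.156,-0.2587,-0.12,0,0,0],
  [1,0.156,-0.2587,-0.12,0,0,0],
  [1,0.156,-0.2587,-0.0667,0,0,0],
  [1,0.156,-0.2587,-0.0133,0,0,0],
  [1,0.156,-0.2587,0.02,0,0,0],
  [1,0.156,-0.2587,0.0333,0,0,0],
  [1,0.156,-0.2587,0.0333,0,0,0],
  [1,0.156,-0.2587,0.0333,0,0,0],
])

```text
t: 5.73
eef_pos: [0.425, 0.0653, 0.0461]
ee_rot: [0.0, -0.056, 0.998, 0.0]
contact_force: [0.8, -0.0, -1.4]
grip_width: 0.0519
grasp_force: 32.1
```

Run:
```python
from h import *
c=cams.camera("wrist");save(c,"w1.png");print(bot.get_state()["eef_pos"])
```

```text
[0.42587232 0.06527592 0.04718114]
```

View pics/w1.png

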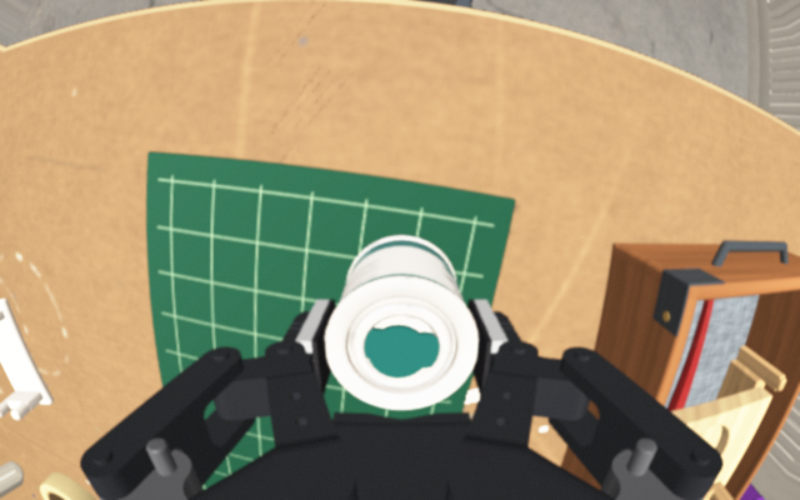

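In the tool's units: 1.3 cm / 75 = 0.0173, 1.2 cm / 75 = 0.016.

Call:
play_rows([
  [1,0,0,0.0107,0,0,0],
  [1,0,0,0.016,0,0,0],
  [1,0,0,0.0173,0,0,0],
  [1,0,0,0.0173,0,0,0],
  [1,0,0,0.0173,0,0,0],
])

```text
t: 6.2
eef_pos: [0.4244, 0.0649, 0.0326]
ee_rot: [0.0, -0.056, 0.998, 0.0]
contact_force: [-1.3, 0.5, -1.1]
grip_width: 0.0519
grasp_force: 32.2
```

Call:
play_rows([
  [0.6,0,0,0,0,0,0],
  [0.3,0,0,0,0,0,0],
  [0,0,0,0,0,0,0],
  [0,0,0,0,0,0,0],
  [0,0,0,0,0,0,0],
  [0,0,0,-0.04,0,0,0],
  [0,0,0,-0.0933,0,0,0],
  [0,0,0,-0.1467,0,0,0],
  [0,0,0,-0.1733,0,0,0],
  [0,-0.2667,0.2573,-0.1733,0,0,0],
  [0,-0.2667,0.2573,-0.1733,0,0,0],
  [0,-0.2667,0.2573,-0.1733,0,0,0],
  [0,-0.2667,0.2573,-0.1733,0,0,0],
  [0,-0.2667,0.2573,-0.1733,0,0,0],
  [0,-0.2667,0.2573,-0.1733,0,0,0],
  [0,-0.2667,0.2573,-0.1733,0,0,0],
  [0,-0.2667,0.2573,-0.1733,0,0,0],
  [0,-0.2667,0.2573,-0.1733,0,0,0],
])

```text
t: 7.7
eef_pos: [0.6015, 0.2798, 0.1607]
ee_rot: [-0.001, -0.056, 0.998, -0.0]
contact_force: [-0.6, -0.6, -0.3]
grip_width: 0.0854
grasp_force: 0.0
```

Run:
```python
from h import *
np.set_printoptions(precision=4,suppress=True)
c=cams.camera("top");W=cloud(c)
for t in["red_pot","teal_pot"]:
    for d in cams.cut_out(t,"top"):
        P=W[d["mask"]];P=P[P[:,2]>P[:,2].max()-.02];print(t,d["confidence"],np.median(P,0),np.mean(P,0))
p,r=pose();print(p,r.as_matrix())
```

```text
red_pot 0.49 [nan nan nan] [nan nan nan]
red_pot 0.16 [0.4218 0.0645 0.0598] [0.4227 0.064  0.0597]
teal_pot 0.91 [0.4219 0.0624 0.0598] [0.4228 0.0634 0.0596]
teal_pot 0.35 [nan nan nan] [nan nan nan]
[0.6009 0.278  0.1626] [[-0.9939 -0.1104 -0.0003]
 [-0.1104  0.9939 -0.0004]
 [ 0.0003 -0.0003 -1.    ]]
  return _methods._mean(a, axis=axis, dtype=dtype,
  ret = um.true_divide(
```

In the tool's units: 9.1 cm / 75 = 0.1213, 7 cm / 75 = 0.0933.

Call:
play_rows([
  [0,-0.0013,0.0007,0.0533,0,0,0],
  [0,-0.0013,0.0007,0.0933,0,0,0],
  [0,-0.0013,0.0007,0.1213,0,0,0],
  [0,-0.0013,0.0007,0.1213,0,0,0],
  [0,-0.0013,0.0007,0.1213,0,0,0],
  [1,-0.0013,0.0007,0.1213,0,0,0],
  [1,-0.0013,0.0007,0.1213,0,0,0],
  [1,-0.0013,0.0007,0.1213,0,0,0],
  [1,-0.0013,0.0007,0.1213,0,0,0],
  [1,-0.0013,0.0007,0.1213,0,0,0],
  [1,-0.0013,0.0007,0.1213,0,0,0],
  [1,-0.0013,0.0007,0.1213,0,0,0],
  [1,-0.0013,0.0007,0.1213,0,0,0],
])

```text
t: 8.93
eef_pos: [0.604, 0.2802, 0.0749]
ee_rot: [0.003, -0.056, 0.998, 0.001]
contact_force: [-0.6, 0.1, 6.0]
grip_width: 0.0516
grasp_force: 32.0
```

In the tool's units: -29.3 cm / 75 = -0.3907, 21.8 cm / 75 = 0.2907.

Call:
play_rows([
  [1,0,0,-0.04,0,0,0],
  [1,0,0,-0.08,0,0,0],
  [1,0,0,-0.12,0,0,0],
  [1,0.2907,-0.3907,-0.12,0,0,0],
  [1,0.2907,-0.3907,-0.12,0,0,0],
  [1,0.2907,-0.3907,-0.12,0,0,0],
  [1,0.2907,-0.3907,-0.12,0,0,0],
  [1,0.2907,-0.3907,-0.12,0,0,0],
  [1,0.2907,-0.3907,-0.12,0,0,0],
  [1,0.2907,-0.3907,-0.12,0,0,0],
  [1,0.2907,-0.3907,-0.12,0,0,0],
  [1,0.2907,-0.3907,-0.12,0,0,0],
  [1,0.2907,-0.3907,-0.12,0,0,0],
  [1,0.2907,-0.3907,-0.0667,0,0,0],
  [1,0.2907,-0.3907,-0.0133,0,0,0],
  [1,0.2907,-0.3907,0.02,0,0,0],
  [1,0.2907,-0.3907,0.0333,0,0,0],
  [1,0.2907,-0.3907,0.0333,0,0,0],
])

```text
t: 10.43
eef_pos: [0.4163, -0.035, 0.0438]
ee_rot: [-0.003, -0.056, 0.998, 0.001]
contact_force: [-0.0, 1.2, -0.7]
grip_width: 0.0516
grasp_force: 32.0
```

In the tool's units: -12 cm / 75 = -0.16, 1.3 cm / 75 = 0.0173.

Call:
play_rows([
  [1,0,0,0.0107,0,0,0],
  [1,0,0,0.016,0,0,0],
  [1,0,0,0.0173,0,0,0],
  [1,0,0,0.0173,0,0,0],
  [1,0,0,0.0173,0,0,0],
  [0.6,0,0,0.0173,0,0,0],
  [0.3,0,0,0.0173,0,0,0],
  [0,0,0,0.0173,0,0,0],
  [0,0,0,0.0173,0,0,0],
  [0,0,0,0.0173,0,0,0],
  [0,0,0,-0.0267,0,0,0],
  [0,0,0,-0.08,0,0,0],
  [0,0,0,-0.1333,0,0,0],
  [0,0,0,-0.16,0,0,0],
])

```text
t: 11.6
eef_pos: [0.4203, -0.0363, 0.1716]
ee_rot: [0.004, -0.056, 0.998, -0.001]
contact_force: [1.0, -0.7, 0.2]
grip_width: 0.0854
grasp_force: 0.0
```

In the tool's units: 29.3 cm / 75 = 0.3907, -17.8 cm / 75 = -0.2373, 90 degrees / 120 = 0.75.

Call:
play_rows([
  [0,-0.2373,0.3907,0,0,0,0.75],
  [0,-0.2373,0.3907,0,0,0,0.75],
  [0,-0.2373,0.3907,0,0,0,0.75],
  [0,-0.2373,0.3907,0,0,0,0.75],
  [0,-0.2373,0.3907,0,0,0,0.75],
  [0,-0.2373,0.3907,0,0,0,0.75],
  [0,-0.2373,0.3907,0,0,0,0.75],
  [0,-0.2373,0.3907,0,0,0,0.75],
  [0,-0.2373,0.3907,0,0,0,0.75],
  [0,-0.2373,0.3907,0,0,0,0.75],
  [0,-0.2373,0.3907,0,0,0,0.75],
  [0,-0.2373,0.3907,0,0,0,0.75],
  [0,-0.2373,0.3907,0,0,0,0.75],
  [0,-0.2373,0.3907,0,0,0,0.75],
  [0,-0.2373,0.3907,0,0,0,0.75],
  [0,-0.2373,0.3907,0,0,0,0.75],
])

```text
t: 12.93
eef_pos: [0.5626, 0.2751, 0.1661]
ee_rot: [-0.0, 0.666, 0.746, -0.0]
contact_force: [-0.2, 0.4, 0.0]
grip_width: 0.0852
grasp_force: 0.0
```

Run:
```python
from h import *
np.set_printoptions(precision=4,suppress=True)
c=cams.camera("top");W=cloud(c)
for t in["red_pot","teal_pot"]:
    for d in cams.cut_out(t,"top"):
        P=W[d["mask"]];P=P[P[:,2]>np.nanmax(P[:,2])-.02];print(t,d["confidence"],np.median(P,0))
c=cams.camera("wrist");save(c,"w2.png")
for i in range(4):
    p,r=pose();print(p,r.as_euler("zyx",degrees=True))
```

```text
red_pot 0.82 [ 0.4176 -0.0365  0.0597]
red_pot 0.44 [0.4858 0.2888 0.4505]
teal_pot 0.63 [0.4217 0.0644 0.0596]
teal_pot 0.56 [0.5343 0.2042 0.4533]
[0.5626 0.2751 0.1663] [ -96.4078    0.0006 -179.9938]
[0.5626 0.2751 0.1663] [ -96.4078    0.0006 -179.9938]
[0.5626 0.2751 0.1663] [ -96.4078    0.0006 -179.9938]
[0.5626 0.2751 0.1663] [ -96.4078    0.0006 -179.9938]
```

View pics/w2.png

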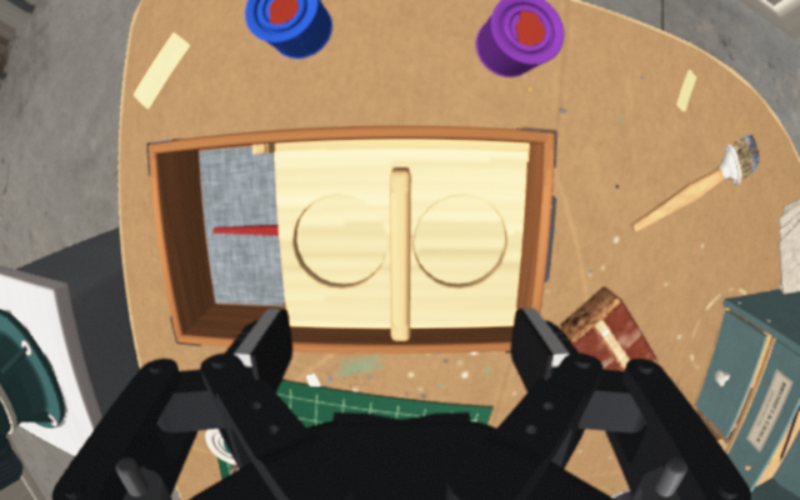

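In the tool's units: 9.6 cm / 75 = 0.128, 7.5 cm / 75 = 0.1.

Call:
play_rows([
  [0,0.0027,-0.0013,0.0533,0,0,0],
  [0,0.0027,-0.0013,0.1,0,0,0],
  [0,0.0027,-0.0013,0.128,0,0,0],
  [0,0.0027,-0.0013,0.128,0,0,0],
  [0,0.0027,-0.0013,0.128,0,0,0],
  [1,0.0027,-0.0013,0.128,0,0,0],
  [1,0.0027,-0.0013,0.128,0,0,0],
  [1,0.0027,-0.0013,0.128,0,0,0],
  [1,0.0027,-0.0013,0.128,0,0,0],
  [1,0.0027,-0.0013,0.128,0,0,0],
  [1,0.0027,-0.0013,0.128,0,0,0],
  [1,0.0027,-0.0013,0.128,0,0,0],
  [1,0.0027,-0.0013,0.128,0,0,0],
  [1,0.0027,-0.0013,0.128,0,0,0],
  [1,0.0027,-0.0013,0.128,0,0,0],
], grip_force=70)

```text
t: 14.38
eef_pos: [0.5619, 0.2772, 0.0712]
ee_rot: [0.0, 0.667, 0.745, 0.001]
contact_force: [0.2, -0.0, 4.0]
grip_width: 0.011
grasp_force: 70.8
```

In the tool's units: -26.7 cm / 75 = -0.356, -9 cm / 75 = -0.12.

Call:
play_rows([
  [1,0,0,-0.02,0,0,0],
  [1,0,0,-0.04,0,0,0],
  [1,0,0,-0.0667,0,0,0],
  [1,0,0,-0.0933,0,0,0],
  [1,0,0,-0.12,0,0,0],
  [1,-0.356,-0.0267,-0.12,0,0,0],
  [1,-0.356,-0.0267,-0.12,0,0,0],
  [1,-0.356,-0.0267,-0.12,0,0,0],
  [1,-0.356,-0.0267,-0.12,0,0,0],
  [1,-0.356,-0.0267,-0.12,0,0,0],
  [1,-0.356,-0.0267,-0.12,0,0,0],
  [1,-0.356,-0.0267,-0.12,0,0,0],
  [1,-0.356,-0.0267,-0.12,0,0,0],
  [1,-0.356,-0.0267,-0.0733,0,0,0],
  [1,-0.356,-0.0267,-0.0267,0,0,0],
  [1,-0.356,-0.0267,0.0133,0,0,0],
  [1,-0.356,-0.0267,0.0333,0,0,0],
  [1,-0.356,-0.0267,0.0333,0,0,0],
])

```text
t: 15.88
eef_pos: [0.566, 0.0107, 0.0383]
ee_rot: [-0.006, 0.666, 0.746, -0.004]
contact_force: [-1.7, 0.7, -2.3]
grip_width: 0.0107
grasp_force: 69.6
```

Run:
```python
from h import *
np.set_printoptions(precision=4,suppress=True)
c=cams.camera("scene");save(c,"s2.png");W=cloud(c)
print(bot.get_state()["eef_pos"],bot.get_state()["contact_force"])
```

```text
[0.5682 0.0104 0.0414] [-0.2871 -0.6254 -2.3463]
```

View pics/s2.png

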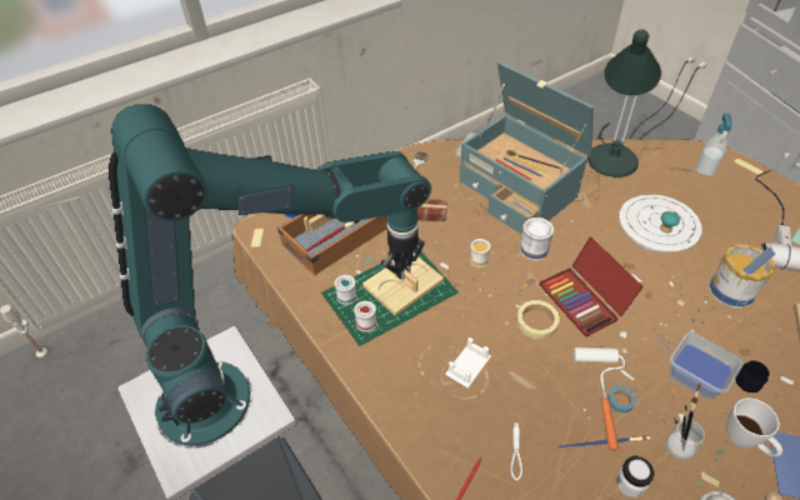

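Call:
play_rows([
  [1,0,0,0.0067,0,0,0],
  [1,0,0,0.012,0,0,0],
  [1,0,0,0.016,0,0,0],
  [1,0,0,0.016,0,0,0],
  [1,0,0,0.016,0,0,0],
  [0.6,0,0,0.016,0,0,0],
  [0.3,0,0,0.016,0,0,0],
  [0,0,0,0.016,0,0,0],
  [0,0,0,0.016,0,0,0],
  [0,0,0,0.016,0,0,0],
  [0,0,0,-0.04,0,0,0],
  [0,0,0,-0.0933,0,0,0],
  [0,0,0,-0.1467,0,0,0],
  [0,0,0,-0.1733,0,0,0],
  [0,0,0,-0.1733,0,0,0],
])

```text
t: 17.18
eef_pos: [0.5747, 0.0092, 0.1833]
ee_rot: [0.006, 0.667, 0.745, 0.004]
contact_force: [1.1, 0.1, 1.3]
grip_width: 0.0854
grasp_force: 0.0
```

Run:
```python
from h import *
np.set_printoptions(precision=4,suppress=True)
c=cams.camera("top");W=cloud(c);im=c["img"].astype(int);x,y,z=np.moveaxis(W,-1,0)
m=(x>.38)&(x<.68)&(y>.2)&(y<.36)&(im[...,0]>im[...,1]+40)&(im[...,0]>1.9*im[...,1])&(z<.045)
P=W[m];print(len(P),P.min(0),P.max(0),np.median(P,0));l=cv2.fitLine(P[:,:2].astype(np.float32),cv2.DIST_L2,0,.01,.01).ravel();print(l,np.degrees(np.arctan2(l[1],l[0])))
for d in cams.cut_out("round_brush","top"):
    P=W[d["mask"]];print(d["confidence"],d["point"],len(P),np.nanmin(P,0),np.nanmax(P,0),cv2.minAreaRect((P[np.isfinite(P[:,0])][:,:2]*1000).astype(np.float32)))
for d in cams.pinpoint("round_brush","top"): print("pin",d,W[int(d["point"][1]),int(d["point"][0])])
p,r=pose();print(p)
cv2.imwrite("pics/crop2.png",cv2.resize(c["img"][170:300,190:400,::-1],None,fx=3.8,fy=3.8,interpolation=cv2.INTER_CUBIC))
```

```text
51 [0.4508 0.2639 0.0123] [0.539  0.2745 0.0246] [0.4949 0.2701 0.0188]
[0.9948 0.1015 0.4962 0.2695] 5.8272247
0.6 [238.8, 226.0] 232 [0.4481 0.2613 0.0031] [0.6028 0.2844 0.0297] ((525.403076171875, 273.5462341308594), (155.52532958984375, 16.17698860168457), 3.8044323921203613)
0.27 [445.2, 140.7] 624 [ 0.7135 -0.3404 -0.0057] [ 0.8175 -0.2329  0.0307] ((765.6738891601562, -283.56158447265625), (102.89716339111328, 102.85020446777344), 40.402069091796875)
pin {'point': [235.3, 240.6], 'confidence': 0.73} [0.5084 0.2816 0.0046]
pin {'point': [238.7, 234.8], 'confidence': 0.49} [0.5252 0.2708 0.0213]
[0.5708 0.0095 0.1745]
```

View pics/crop2.png

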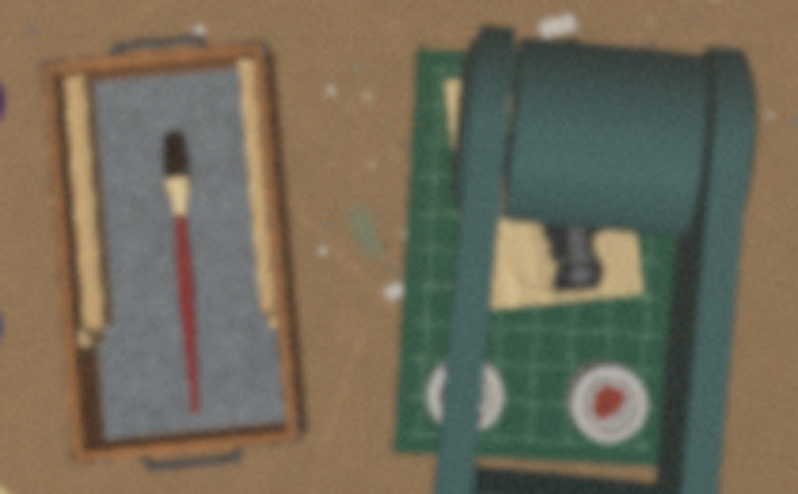

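Run:
```python
from h import *
c=cams.camera("top");K=c["camera_matrix"];e=np.array(c["eye"]);M=rot(c)
def ray(u,v,z):
    d=M@np.array([(u-K[0,2])/K[0,0],(v-K[1,2])/K[1,1],1]);return e+d*(z-e[2])/d[2]
a=ray(190+175/3.8,170+132/3.8,.0165);b=ray(190+195/3.8,170+412/3.8,.0165);d=a-b
print(a,b,(a+b)/2,np.linalg.norm(d),np.degrees(np.arctan2(d[1],d[0])))
print(ray(238.7,234.8,.0165),ray(235.3,240.6,.0165))
```

```text
[0.60661037 0.27941785 0.0165    ] [0.40344341 0.25899743 0.0165    ] [0.50502689 0.26920764 0.0165    ] 0.20419061348674936 5.739553057853271
[0.52302561 0.26963029 0.0165    ] [0.5068717  0.27857148 0.0165    ]
```

In the tool's units: 26.6 cm / 75 = 0.3547, 8 cm / 75 = 0.1067, -89.3 degrees / 120 = -0.7442.

Call:
play_rows([
  [0.5,0.3547,-0.0493,0,0,0,-0.7442],
  [0.5,0.3547,-0.0493,0,0,0,-0.7442],
  [0.5,0.3547,-0.0493,0,0,0,-0.7442],
  [0.5,0.3547,-0.0493,0,0,0,-0.7442],
  [0.5,0.3547,-0.0493,0,0,0,-0.7442],
  [0.5,0.3547,-0.0493,0,0,0,-0.7442],
  [0.5,0.3547,-0.0493,0,0,0,-0.7442],
  [0.5,0.3547,-0.0493,0,0,0,-0.7442],
  [0.5,0.3547,-0.0493,0,0,0,-0.7442],
  [0.5,0.3547,-0.0493,0.0267,0,0,-0.7442],
  [0.5,0.3547,-0.0493,0.0533,0,0,-0.7442],
  [0.5,0.3547,-0.0493,0.08,0,0,-0.7442],
  [0.5,0.3547,-0.0493,0.1067,0,0,-0.7442],
  [0.5,0.3547,-0.0493,0.1067,0,0,-0.7442],
  [0.5,0.3547,-0.0493,0.1067,0,0,-0.7442],
  [0.5,0.3547,-0.0493,0.1067,0,0,-0.7442],
  [0.5,0.3547,-0.0493,0.1067,0,0,-0.7442],
  [0.5,0.3547,-0.0493,0.1067,0,0,-0.7442],
  [0.5,0.3547,-0.0493,0.1067,0,0,-0.7442],
], grip_force=40)

```text
t: 18.97
eef_pos: [0.5056, 0.27, 0.0968]
ee_rot: [0.001, -0.049, 0.999, 0.0]
contact_force: [-0.3, -0.0, 0.3]
grip_width: 0.043
grasp_force: 0.0
```

Run:
```python
from h import *
c=cams.camera("wrist");save(c,"w3.png")
p,r=pose();print(p,r.as_euler("zyx",degrees=True),bot.get_state()["grip_width"])
```

```text
[0.50542949 0.26991947 0.096514  ] [ 1.74329217e+02  1.11038349e-01 -1.79949053e+02] 0.04292014120960285
```

View pics/w3.png

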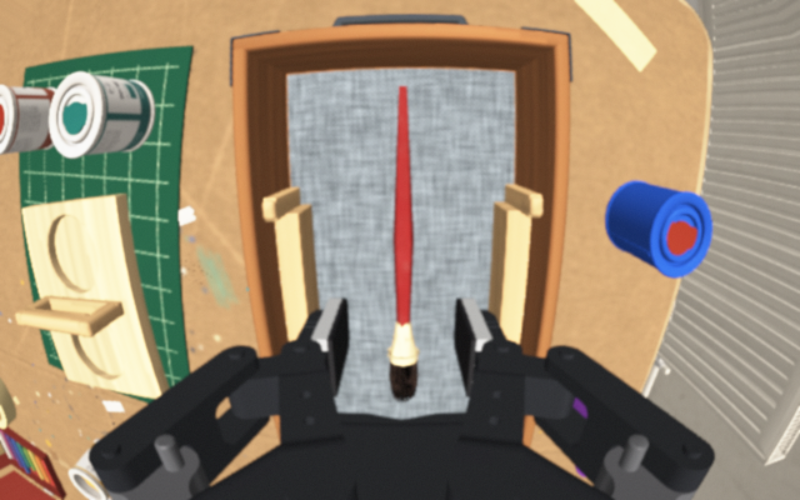

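In the tool's units: 8.6 cm / 75 = 0.1147, 8.2 cm / 75 = 0.1093.

Call:
play_rows([
  [0.5,0,0,0.0533,0,0,0],
  [0.5,0,0,0.0933,0,0,0],
  [0.5,0,0,0.1093,0,0,0],
  [0.5,0,0,0.1147,0,0,0],
  [0.5,0,0,0.1147,0,0,0],
  [0.5,0,0,0.1147,0,0,0],
  [1,0,0,0.1147,0,0,0],
  [1,0,0,0.1147,0,0,0],
  [1,0,0,0.1147,0,0,0],
  [1,0,0,0.1147,0,0,0],
  [1,0,0,0.1147,0,0,0],
  [1,0,0,0.1147,0,0,0],
  [1,0,0,0.1147,0,0,0],
  [1,0,0,0.1147,0,0,0],
])

```text
t: 20.18
eef_pos: [0.5062, 0.2701, 0.0112]
ee_rot: [0.002, -0.05, 0.999, 0.001]
contact_force: [0.8, -1.1, 6.5]
grip_width: 0.011
grasp_force: 41.9
```

In the tool's units: -55.1 cm / 75 = -0.7347, -14 cm / 75 = -0.1867, -13 degrees / 120 = -0.1083.

Call:
play_rows([
  [1,0,0,-0.04,0,0,0],
  [1,0,0,-0.08,0,0,0],
  [1,0,0,-0.1333,0,0,0],
  [1,0,0,-0.1867,0,0,0],
  [1,0.0187,-0.7347,-0.1867,0,0,-0.1083],
  [1,0.0187,-0.7347,-0.1867,0,0,-0.1083],
  [1,0.0187,-0.7347,-0.1867,0,0,-0.1083],
  [1,0.0187,-0.7347,-0.1867,0,0,-0.1083],
  [1,0.0187,-0.7347,-0.1867,0,0,-0.1083],
  [1,0.0187,-0.7347,-0.1867,0,0,-0.1083],
  [1,0.0187,-0.7347,-0.1867,0,0,-0.1083],
  [1,0.0187,-0.7347,-0.1867,0,0,-0.1083],
  [1,0.0187,-0.7347,-0.1867,0,0,-0.1083],
  [1,0.0187,-0.7347,-0.1867,0,0,-0.1083],
  [1,0.0187,-0.7347,-0.1867,0,0,-0.1083],
  [1,0.0187,-0.7347,-0.1867,0,0,-0.1083],
  [1,0.0187,-0.7347,-0.1867,0,0,-0.1083],
  [1,0.0187,-0.7347,-0.1867,0,0,-0.1083],
  [1,0.0187,-0.7347,-0.1867,0,0,-0.1083],
  [1,0.0187,-0.7347,-0.1867,0,0,-0.1083],
])

```text
t: 21.85
eef_pos: [0.5451, -0.28, 0.1485]
ee_rot: [-0.0, -0.162, 0.987, 0.001]
contact_force: [0.3, 0.1, -0.3]
grip_width: 0.0112
grasp_force: 41.2
```

Run:
```python
from h import *
c=cams.camera("wrist");save(c,"w4.png")
p,r=pose();s=bot.get_state();print(p,r.as_euler("zyx",degrees=True),s["grip_width"],s["qpos"])
c=cams.camera("scene");W=cloud(c);z=W[...,2]
for d in cams.cut_out("round_brush","scene"):
    P=W[d["mask"]&(z>.1)];print(d["confidence"],len(P),P.min(0) if len(P) else"",P.max(0) if len(P) else "")
```

```text
[ 0.54532737 -0.27889493  0.14874877] [ 1.61297207e+02 -4.55210836e-02 -1.79893022e+02] 0.01103445050089528 [-5.65898744e-01  2.55203690e-01  1.34129153e+00  1.15038713e-03
  1.54676919e+00 -2.46314973e+00]
```

View pics/w4.png

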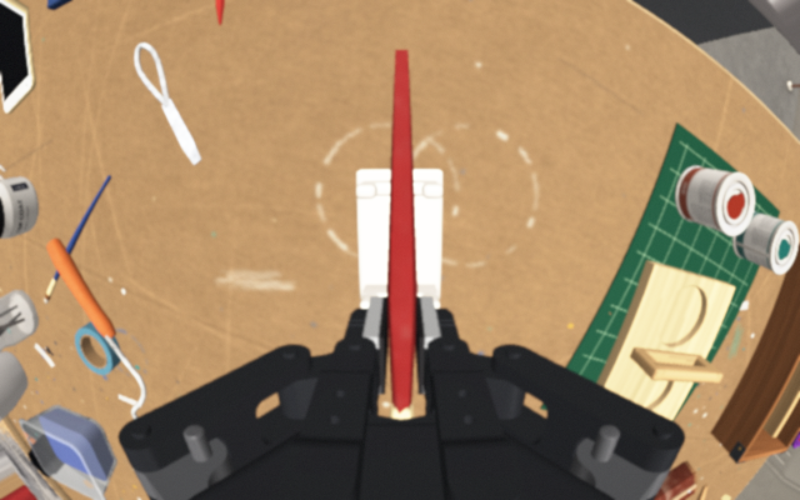

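In the tool's units: 11.6 cm / 75 = 0.1547, 11.3 cm / 75 = 0.1507.

Call:
play_rows([
  [1,-0.0013,-0.0013,0.0533,0,0,0],
  [1,-0.0013,-0.0013,0.0933,0,0,0],
  [1,-0.0013,-0.0013,0.1267,0,0,0],
  [1,-0.0013,-0.0013,0.144,0,0,0],
  [1,-0.0013,-0.0013,0.1507,0,0,0],
  [1,-0.0013,-0.0013,0.1547,0,0,0],
  [1,-0.0013,-0.0013,0.1547,0,0,0],
  [1,-0.0013,-0.0013,0.1547,0,0,0],
  [1,-0.0013,-0.0013,0.1547,0,0,0],
])

```text
t: 22.75
eef_pos: [0.5482, -0.2814, 0.0354]
ee_rot: [0.002, -0.162, 0.987, -0.001]
contact_force: [1.0, 0.1, 0.1]
grip_width: 0.011
grasp_force: 41.2
```

Run:
```python
from h import *
c=cams.camera("wrist");save(c,"w5.png");s=bot.get_state();print(s["eef_pos"],s["contact_force"],s["ft_torque"])
```

```text
[ 0.54792532 -0.2813217   0.03507175] [ 0.86525975  0.38755507 -0.43575935] [ 0.02227793 -0.02166897  0.00739689]
```

View pics/w5.png

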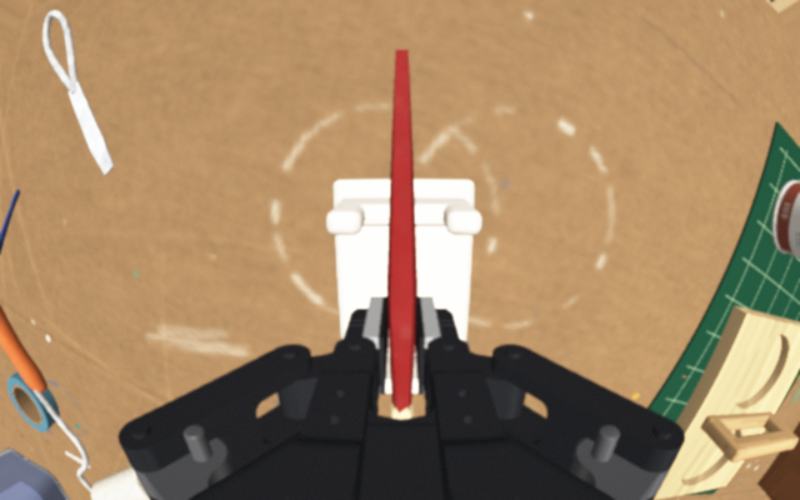

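In the tool's units: -14 cm / 75 = -0.1867, -11 cm / 75 = -0.1467.

Call:
play_rows([
  [1,0,0,0.004,0,0,0],
  [1,0,0,0.0053,0,0,0],
  [1,0,0,0.0053,0,0,0],
  [1,0,0,0.0053,0,0,0],
  [0.8,0,0,0.0053,0,0,0],
  [0.6,0,0,0.0053,0,0,0],
  [0.4,0,0,0.0053,0,0,0],
  [0.4,0,0,0.0053,0,0,0],
  [0.4,0,0,-0.0067,0,0,0],
  [0.4,0,0,-0.04,0,0,0],
  [0.4,0,0,-0.0933,0,0,0],
  [0.4,0,0,-0.1467,0,0,0],
  [0.2,0,0,-0.1867,0,0,0],
  [0,0,0,-0.1867,0,0,0],
])

```text
t: 23.97
eef_pos: [0.5502, -0.2828, 0.1836]
ee_rot: [0.006, -0.162, 0.987, -0.006]
contact_force: [1.5, -0.3, 1.7]
grip_width: 0.0736
grasp_force: 0.0
```

In the tool's units: 26.8 cm / 75 = 0.3573, -11.6 cm / 75 = -0.1547, 102.3 degrees / 120 = 0.8525.

Call:
play_rows([
  [0,-0.1547,0.3573,0,0,0,0.8525],
  [0,-0.1547,0.3573,0,0,0,0.8525],
  [0,-0.1547,0.3573,0,0,0,0.8525],
  [0,-0.1547,0.3573,0,0,0,0.8525],
  [0,-0.1547,0.3573,0,0,0,0.8525],
  [0,-0.1547,0.3573,0,0,0,0.8525],
  [0,-0.1547,0.3573,0,0,0,0.8525],
  [0,-0.1547,0.3573,0,0,0,0.8525],
  [0,-0.1547,0.3573,0,0,0,0.8525],
  [0,-0.1547,0.3573,0,0,0,0.8525],
  [0,-0.1547,0.3573,0,0,0,0.8525],
  [0,-0.1547,0.3573,0,0,0,0.8525],
  [0,-0.1547,0.3573,0,0,0,0.8525],
  [0,-0.1547,0.3573,0,0,0,0.8525],
  [0,-0.1547,0.3573,0,0,0,0.8525],
  [0,-0.1547,0.3573,0,0,0,0.8525],
  [0,-0.1547,0.3573,0,0,0,0.8525],
])

```text
t: 25.38
eef_pos: [0.5708, 0.0104, 0.1734]
ee_rot: [-0.0, 0.666, 0.746, 0.0]
contact_force: [-0.5, 0.6, 0.5]
grip_width: 0.0856
grasp_force: 0.0
```

Run:
```python
from h import *
np.set_printoptions(precision=4,suppress=True)
c=cams.camera("wrist");a=c["img"]
t=cams.camera("top");b=t["img"][190:280,380:490]
A=cv2.resize(a,(640,400));B=cv2.resize(b,(489,400),interpolation=cv2.INTER_CUBIC)
cv2.imwrite("pics/m6.png",cv2.resize(np.hstack([A,B])[:,:,::-1],(800,283)))
W=cloud(t);x,y,z=np.moveaxis(W,-1,0);im=t["img"].astype(int)
m=(x>.4)&(x<.7)&(y>-.4)&(y<-.18)&(im[...,0]>1.9*im[...,1])
P=W[m];print(len(P),P.min(0),P.max(0),cv2.fitLine(P[:,:2].astype(np.float32),2,0,.01,.01).T)
for n in("top","scene"):
  if n=="scene": W=cloud(cams.camera(n));z=W[...,2]
  m=(W[...,0]>.53)&(W[...,0]<.62)&(W[...,1]>-.07)&(W[...,1]<.09)&(z>.05)&(z<.066);Q=W[m]
  if len(Q): print("rail",n,len(Q),cv2.minAreaRect((Q[:,:2]*1000).astype(np.float32)),np.median(Q,0))
p,r=pose();print(p,r.as_euler("zyx",degrees=True))
```

```text
3 [ 0.4918 -0.2988  0.04  ] [ 0.5433 -0.2814  0.0436] [[ 0.9478  0.3189  0.5108 -0.2923]]
rail scene 129 ((570.1046142578125, 7.618461608886719), (17.1344051361084, 106.70171356201172), 6.611959934234619) [0.5714 0.0035 0.0607]
[0.5708 0.0104 0.1734] [ -96.4637    0.0048 -179.997 ]
```

View pics/m6.png

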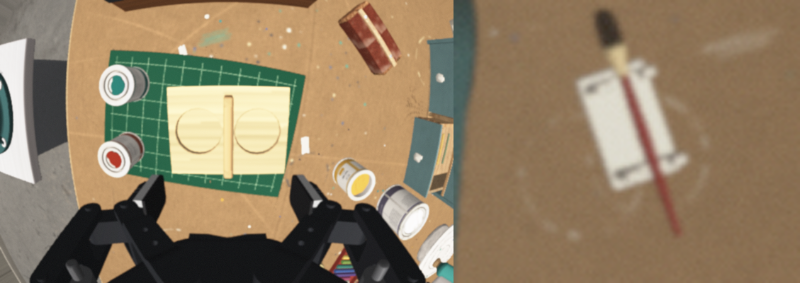

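Call:
play_rows([
  [0,0,0,0.0533,0,0,0],
  [0,0,0,0.1067,0,0,0],
  [0,0,0,0.16,0,0,0],
  [0,0,0,0.184,0,0,0],
  [0,0,0,0.184,0,0,0],
  [0,0,0,0.184,0,0,0],
  [1,0,0,0.184,0,0,0],
  [1,0,0,0.184,0,0,0],
  [1,0,0,0.184,0,0,0],
  [1,0,0,0.184,0,0,0],
  [1,0,0,0.184,0,0,0],
  [1,0,0,0.184,0,0,0],
  [1,0,0,0.184,0,0,0],
  [1,0,0,0.184,0,0,0],
  [1,0,0,0.184,0,0,0],
  [1,0,0,0.184,0,0,0],
], grip_force=70)

```text
t: 26.87
eef_pos: [0.5714, 0.0104, 0.0363]
ee_rot: [0.001, 0.667, 0.745, 0.001]
contact_force: [0.2, 1.1, 4.6]
grip_width: 0.0103
grasp_force: 71.0
```

In the tool's units: 26.7 cm / 75 = 0.356, -12 cm / 75 = -0.16.

Call:
play_rows([
  [1,0,0,-0.02,0,0,0],
  [1,0,0,-0.0533,0,0,0],
  [1,0,0,-0.0933,0,0,0],
  [1,0,0,-0.1333,0,0,0],
  [1,0,0,-0.16,0,0,0],
  [1,0.356,0.028,-0.16,0,0,0],
  [1,0.356,0.028,-0.16,0,0,0],
  [1,0.356,0.028,-0.16,0,0,0],
  [1,0.356,0.028,-0.16,0,0,0],
  [1,0.356,0.028,-0.16,0,0,0],
  [1,0.356,0.028,-0.16,0,0,0],
  [1,0.356,0.028,-0.16,0,0,0],
  [1,0.356,0.028,-0.16,0,0,0],
  [1,0.356,0.028,-0.16,0,0,0],
  [1,0.356,0.028,-0.16,0,0,0],
  [1,0.356,0.028,-0.16,0,0,0],
])

```text
t: 28.2
eef_pos: [0.5619, 0.2766, 0.1544]
ee_rot: [-0.0, 0.667, 0.745, -0.001]
contact_force: [0.7, -0.8, -1.7]
grip_width: 0.0106
grasp_force: 69.8
```

Run:
```python
from h import *
c=cams.camera("wrist");save(c,"w7.png");p,r=pose();print(p,r.as_euler("zyx",degrees=True))
```

```text
[0.56206231 0.27656678 0.15477375] [-9.62757396e+01 -5.34814311e-02  1.79960076e+02]
```

View pics/w7.png

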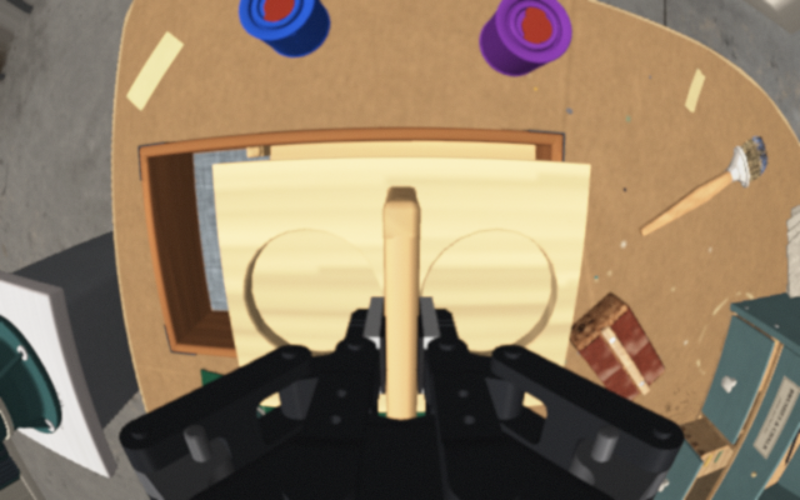

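Call:
play_rows([
  [1,0,0,0.0267,0,0,0],
  [1,0,0,0.0533,0,0,0],
  [1,0,0,0.0733,0,0,0],
  [1,0,0,0.0867,0,0,0],
  [1,0,0,0.096,0,0,0],
  [1,0,0,0.104,0,0,0],
  [1,0,0,0.1093,0,0,0],
  [1,0,0,0.1093,0,0,0],
  [1,0,0,0.1093,0,0,0],
])

```text
t: 29.0
eef_pos: [0.5626, 0.2783, 0.0743]
ee_rot: [0.0, 0.667, 0.745, 0.001]
contact_force: [-0.5, -0.4, -2.6]
grip_width: 0.0105
grasp_force: 69.8
```

In the tool's units: -9 cm / 75 = -0.12, -6 cm / 75 = -0.08.

Call:
play_rows([
  [1,0,0,0.0027,0,0,0],
  [1,0,0,0.0053,0,0,0],
  [1,0,0,0.0053,0,0,0],
  [1,0,0,0.0053,0,0,0],
  [0.6,0,0,0.0053,0,0,0],
  [0.3,0,0,0.0053,0,0,0],
  [0,0,0,0.0053,0,0,0],
  [0,0,0,0.0053,0,0,0],
  [0,0,0,0.0053,0,0,0],
  [0,0,0,-0.04,0,0,0],
  [0,0,0,-0.08,0,0,0],
  [0,0,0,-0.12,0,0,0],
  [0,0,0,-0.12,0,0,0],
])

```text
t: 30.08
eef_pos: [0.5654, 0.2795, 0.1717]
ee_rot: [0.003, 0.667, 0.745, 0.006]
contact_force: [0.6, -0.0, 0.4]
grip_width: 0.0852
grasp_force: 0.0
```

In the tool's units: -19.7 cm / 75 = -0.2627, -16.3 cm / 75 = -0.2173, -90 degrees / 120 = -0.75.

Call:
play_rows([
  [0,-0.2627,-0.2173,0,0,0,-0.75],
  [0,-0.2627,-0.2173,0,0,0,-0.75],
  [0,-0.2627,-0.2173,0,0,0,-0.75],
  [0,-0.2627,-0.2173,0,0,0,-0.75],
  [0,-0.2627,-0.2173,0,0,0,-0.75],
  [0,-0.2627,-0.2173,0,0,0,-0.75],
  [0,-0.2627,-0.2173,0,0,0,-0.75],
  [0,-0.2627,-0.2173,0,0,0,-0.75],
  [0,-0.2627,-0.2173,0,0,0,-0.75],
  [0,-0.2627,-0.2173,0,0,0,-0.75],
  [0,-0.2627,-0.2173,0,0,0,-0.75],
  [0,-0.2627,-0.2173,0,0,0,-0.75],
  [0,-0.2627,-0.2173,0,0,0,-0.75],
  [0,-0.2627,-0.2173,0,0,0,-0.75],
  [0,-0.2627,-0.2173,0,0,0,-0.75],
])

```text
t: 31.33
eef_pos: [0.4219, 0.0642, 0.1632]
ee_rot: [-0.0, -0.055, 0.999, 0.0]
contact_force: [0.1, -0.3, 0.8]
grip_width: 0.0853
grasp_force: 0.0
```

Run:
```python
from h import *
np.set_printoptions(precision=4,suppress=True)
p,r=pose();print(p,r.as_euler("zyx",degrees=True))
t=cams.camera("top");W=cloud(t);x,y,z=np.moveaxis(W,-1,0)
cv2.imwrite("pics/crop8.png",cv2.resize(t["img"][170:300,190:400,::-1],None,fx=3.8,fy=3.8,interpolation=cv2.INTER_CUBIC))
m=(x>.46)&(x<.65)&(y>.2)&(y<.35)&(z>.048)&(z<.056);Q=W[m];print("plate",len(Q),cv2.minAreaRect((Q[:,:2]*1000).astype(np.float32)))
for lo,hi in((.46,.5),(.53,.55),(.575,.6),(.62,.64)):
    q=(x>lo)&(x<hi)&(y>.22)&(y<.33)&(z<.06);print(lo,np.median(z[q]))
for a,b in((.205,.225),(.26,.28),(.315,.335)):
    q=(x>.48)&(x<.64)&(y>a)&(y<b)&(z<.06);print(a,np.median(z[q]))
for k in["red_pot","teal_pot"]:
    for d in cams.cut_out(k,"top"):
        P=W[d["mask"]];print(k,d["confidence"],np.nanmedian(P,0))
```

```text
[0.4219 0.0642 0.1632] [ 173.7438   -0.0019 -179.9946]
plate 1673 ((559.3761596679688, 273.7514953613281), (186.6247100830078, 148.4635009765625), 5.3369035720825195)
0.46 0.047805321330050665
0.53 0.04984627458544422
0.575 0.05047326726787016
0.62 0.05210226962109599
0.205 0.05283956069659357
0.26 0.04417985264903668
0.315 0.053958188470400126
red_pot 0.95 [0.6274 0.4295 0.0557]
red_pot 0.55 [ 0.423  -0.0443  0.0589]
teal_pot 0.54 [0.4454 0.0623 0.0588]
```

View pics/crop8.png

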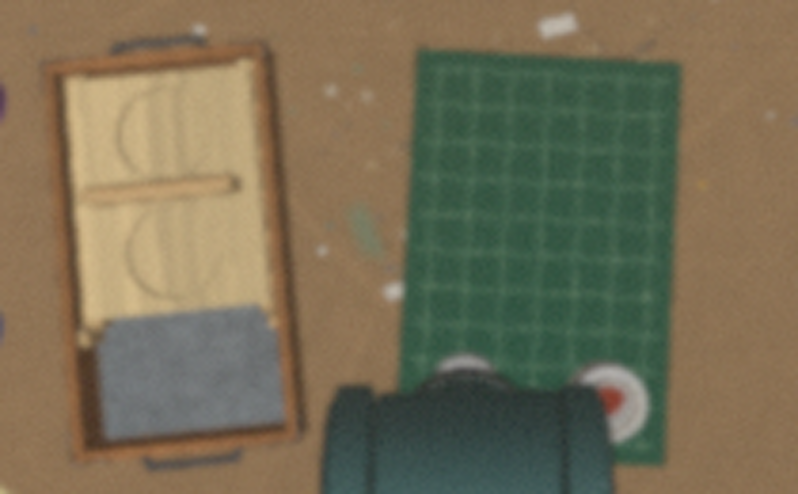

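Call:
play_rows([
  [0,0,0,0.0533,0,0,0],
  [0,0,0,0.1067,0,0,0],
  [0,0,0,0.16,0,0,0],
  [0,0,0,0.1733,0,0,0],
  [0,0,0,0.1733,0,0,0],
  [0,0,0,0.1733,0,0,0],
  [1,0,0,0.1733,0,0,0],
  [1,0,0,0.1733,0,0,0],
  [1,0,0,0.1733,0,0,0],
  [1,0,0,0.1733,0,0,0],
  [1,0,0,0.1733,0,0,0],
  [1,0,0,0.1733,0,0,0],
  [1,0,0,0.1733,0,0,0],
  [1,0,0,0.1733,0,0,0],
], grip_force=30)

```text
t: 32.65
eef_pos: [0.4239, 0.0643, 0.036]
ee_rot: [0.003, -0.056, 0.998, 0.0]
contact_force: [-0.7, 0.0, 5.3]
grip_width: 0.0518
grasp_force: 31.2
```

In the tool's units: 19.6 cm / 75 = 0.2613, -13.5 cm / 75 = -0.18.

Call:
play_rows([
  [1,0,0,-0.04,0,0,0],
  [1,0,0,-0.08,0,0,0],
  [1,0,0,-0.1333,0,0,0],
  [1,0,0,-0.18,0,0,0],
  [1,-0.16,0.2613,-0.18,0,0,0],
  [1,-0.16,0.2613,-0.18,0,0,0],
  [1,-0.16,0.2613,-0.18,0,0,0],
  [1,-0.16,0.2613,-0.18,0,0,0],
  [1,-0.16,0.2613,-0.18,0,0,0],
  [1,-0.16,0.2613,-0.18,0,0,0],
  [1,-0.16,0.2613,-0.18,0,0,0],
  [1,-0.16,0.2613,-0.18,0,0,0],
  [1,-0.16,0.2613,-0.1333,0,0,0],
  [1,-0.16,0.2613,-0.0933,0,0,0],
  [1,-0.16,0.2613,-0.0733,0,0,0],
  [1,-0.16,0.2613,-0.0733,0,0,0],
  [1,-0.16,0.2613,-0.0733,0,0,0],
])

```text
t: 34.07
eef_pos: [0.5187, 0.271, 0.0881]
ee_rot: [-0.001, -0.055, 0.998, -0.0]
contact_force: [0.6, -0.9, -0.4]
grip_width: 0.0518
grasp_force: 32.3
```

In the tool's units: 1.3 cm / 75 = 0.0173, 1 cm / 75 = 0.0133.

Call:
play_rows([
  [1,-0.0013,0.0013,0.0067,0,0,0],
  [1,-0.0013,0.0013,0.0133,0,0,0],
  [1,-0.0013,0.0013,0.0173,0,0,0],
  [1,-0.0013,0.0013,0.0173,0,0,0],
  [1,-0.0013,0.0013,0.0173,0,0,0],
])

```text
t: 34.48
eef_pos: [0.5211, 0.2736, 0.0771]
ee_rot: [0.001, -0.056, 0.998, 0.0]
contact_force: [-1.3, -1.2, 4.3]
grip_width: 0.0516
grasp_force: 32.7
```

In the tool's units: -29.5 cm / 75 = -0.3933, 13.3 cm / 75 = 0.1773.

Call:
play_rows([
  [0.6,0,0,0,0,0,0],
  [0.3,0,0,0,0,0,0],
  [0,0,0,0,0,0,0],
  [0,0,0,0,0,0,0],
  [0,0,0,0,0,0,0],
  [0,0,0,-0.04,0,0,0],
  [0,0,0,-0.08,0,0,0],
  [0,0,0,-0.12,0,0,0],
  [0,0.1773,-0.3933,-0.12,0,0,0],
  [0,0.1773,-0.3933,-0.12,0,0,0],
  [0,0.1773,-0.3933,-0.12,0,0,0],
  [0,0.1773,-0.3933,-0.12,0,0,0],
  [0,0.1773,-0.3933,-0.12,0,0,0],
  [0,0.1773,-0.3933,-0.12,0,0,0],
  [0,0.1773,-0.3933,-0.12,0,0,0],
  [0,0.1773,-0.3933,-0.12,0,0,0],
  [0,0.1773,-0.3933,-0.12,0,0,0],
  [0,0.1773,-0.3933,-0.12,0,0,0],
  [0,0.1773,-0.3933,-0.12,0,0,0],
])

```text
t: 36.07
eef_pos: [0.421, -0.0342, 0.1652]
ee_rot: [0.0, -0.055, 0.998, 0.0]
contact_force: [0.9, -0.0, 0.4]
grip_width: 0.0851
grasp_force: 0.0
```

Run:
```python
from h import *
np.set_printoptions(precision=4,suppress=True)
p,r=pose();print(p)
for n in("top","scene"):
  W=cloud(cams.camera(n));z=W[...,2]
  for k in["red_pot","teal_pot"]:
    for d in cams.cut_out(k,n):
        P=W[d["mask"]];P=P[P[:,2]>.05];print(n,k,d["confidence"],np.median(P,0),P[:,2].min(),P[:,2].max())
```

```text
[ 0.421  -0.0342  0.1652]
top red_pot 0.94 [0.4617 0.4318 0.0568] 0.05008201605794338 0.06283455443212516
top red_pot 0.69 [0.6278 0.4349 0.0567] 0.05001808814271991 0.06300485083297303
top teal_pot 0.87 [0.5193 0.2699 0.1004] 0.05045924782430977 0.10676732177507353
scene red_pot 0.86 [ 0.4186 -0.0393  0.0604] 0.05045397213969638 0.06954633541992927
scene teal_pot 0.66 [0.504  0.2542 0.0748] 0.05001569804782813 0.10045524499703395
```

In the tool's units: 13.2 cm / 75 = 0.176, 12 cm / 75 = 0.16.

Call:
play_rows([
  [0,0.0033,-0.0027,0.0533,0,0,0],
  [0,0.0033,-0.0027,0.1067,0,0,0],
  [0,0.0033,-0.0027,0.16,0,0,0],
  [0,0.0033,-0.0027,0.176,0,0,0],
  [0,0.0033,-0.0027,0.176,0,0,0],
  [0,0.0033,-0.0027,0.176,0,0,0],
  [1,0.0033,-0.0027,0.176,0,0,0],
  [1,0.0033,-0.0027,0.176,0,0,0],
  [1,0.0033,-0.0027,0.176,0,0,0],
  [1,0.0033,-0.0027,0.176,0,0,0],
  [1,0.0033,-0.0027,0.176,0,0,0],
  [1,0.0033,-0.0027,0.176,0,0,0],
  [1,0.0033,-0.0027,0.176,0,0,0],
  [1,0.0033,-0.0027,0.176,0,0,0],
])

```text
t: 37.53
eef_pos: [0.4205, -0.037, 0.0356]
ee_rot: [0.002, -0.056, 0.998, -0.0]
contact_force: [0.6, 0.8, 6.6]
grip_width: 0.052
grasp_force: 31.9
```

In the tool's units: 29.6 cm / 75 = 0.3947, -21.9 cm / 75 = -0.292.

Call:
play_rows([
  [1,0,0,-0.04,0,0,0],
  [1,0,0,-0.08,0,0,0],
  [1,0,0,-0.1333,0,0,0],
  [1,0,0,-0.18,0,0,0],
  [1,-0.292,0.3947,-0.18,0,0,0],
  [1,-0.292,0.3947,-0.18,0,0,0],
  [1,-0.292,0.3947,-0.18,0,0,0],
  [1,-0.292,0.3947,-0.18,0,0,0],
  [1,-0.292,0.3947,-0.18,0,0,0],
  [1,-0.292,0.3947,-0.18,0,0,0],
  [1,-0.292,0.3947,-0.18,0,0,0],
  [1,-0.292,0.3947,-0.18,0,0,0],
  [1,-0.292,0.3947,-0.18,0,0,0],
  [1,-0.292,0.3947,-0.18,0,0,0],
  [1,-0.292,0.3947,-0.18,0,0,0],
  [1,-0.292,0.3947,-0.1333,0,0,0],
  [1,-0.292,0.3947,-0.0933,0,0,0],
  [1,-0.292,0.3947,-0.0733,0,0,0],
  [1,-0.292,0.3947,-0.0733,0,0,0],
  [1,-0.292,0.3947,-0.0733,0,0,0],
])

```text
t: 39.2
eef_pos: [0.6025, 0.2803, 0.0879]
ee_rot: [-0.001, -0.055, 0.998, -0.0]
contact_force: [0.3, 0.0, -0.5]
grip_width: 0.0514
grasp_force: 32.1
```

Lower, release, and retreat clear.

In the tool's units: -13 cm / 75 = -0.1733, -10 cm / 75 = -0.1333.

Call:
play_rows([
  [1,-0.0013,0.0013,0.0067,0,0,0],
  [1,-0.0013,0.0013,0.0133,0,0,0],
  [1,-0.0013,0.0013,0.0173,0,0,0],
  [1,-0.0013,0.0013,0.0173,0,0,0],
  [1,-0.0013,0.0013,0.0173,0,0,0],
  [0.6,-0.0013,0.0013,0.0173,0,0,0],
  [0.3,-0.0013,0.0013,0.0173,0,0,0],
  [0,-0.0013,0.0013,0.0173,0,0,0],
  [0,-0.0013,0.0013,0.0173,0,0,0],
  [0,-0.0013,0.0013,0.0173,0,0,0],
  [0,-0.0013,0.0013,-0.0267,0,0,0],
  [0,-0.0013,0.0013,-0.08,0,0,0],
  [0,-0.0013,0.0013,-0.1333,0,0,0],
  [0,-0.0013,0.0013,-0.1733,0,0,0],
])

```text
t: 40.37
eef_pos: [0.6047, 0.283, 0.222]
ee_rot: [0.002, -0.056, 0.998, 0.001]
contact_force: [0.7, 0.2, 0.9]
grip_width: 0.0854
grasp_force: 0.0
```

In the tool's units: -24 cm / 75 = -0.32, 20 cm / 75 = 0.2667.

Call:
play_rows([
  [0,0.2667,-0.32,-0.0267,0,0,0],
  [0,0.2667,-0.32,-0.0267,0,0,0],
  [0,0.2667,-0.32,-0.0267,0,0,0],
  [0,0.2667,-0.32,-0.0267,0,0,0],
  [0,0.2667,-0.32,-0.0267,0,0,0],
  [0,0.2667,-0.32,-0.0267,0,0,0],
  [0,0.2667,-0.32,-0.0267,0,0,0],
  [0,0.2667,-0.32,-0.0267,0,0,0],
  [0,0.2667,-0.32,-0.0267,0,0,0],
  [0,0.2667,-0.32,-0.0267,0,0,0],
])

```text
t: 41.2
eef_pos: [0.4319, 0.0215, 0.2388]
ee_rot: [0.001, -0.055, 0.999, 0.0]
contact_force: [-0.7, -0.3, 0.1]
grip_width: 0.0855
grasp_force: 0.0
```

Run:
```python
from h import *
np.set_printoptions(precision=4,suppress=True)
t=cams.camera("top");W=cloud(t)
for k in["red_pot","teal_pot"]:
    for d in cams.cut_out(k,"top"):
        P=W[d["mask"]];P=P[P[:,2]>.05];print(k,d["confidence"],np.median(P,0))
s=cams.camera("scene")
f=lambda a:cv2.resize(a,(400,300),interpolation=cv2.INTER_CUBIC)
a=np.hstack([f(t["img"][175:295,185:345]),f(t["img"][190:280,380:500])]);b=np.hstack([f(s["img"][130:250,200:360]),f(s["img"][260:335,325:425])])
cv2.imwrite("pics/final.png",np.vstack([a,b])[:,:,::-1])
```

```text
red_pot 0.96 [0.4617 0.431  0.0567]
red_pot 0.81 [0.5996 0.2794 0.1001]
red_pot 0.64 [nan nan nan]
red_pot 0.57 [0.6296 0.4353 0.0569]
teal_pot 0.95 [0.5192 0.2711 0.1002]
  return _methods._mean(a, axis=axis, dtype=dtype,
  ret = um.true_divide(
```

View pics/final.png

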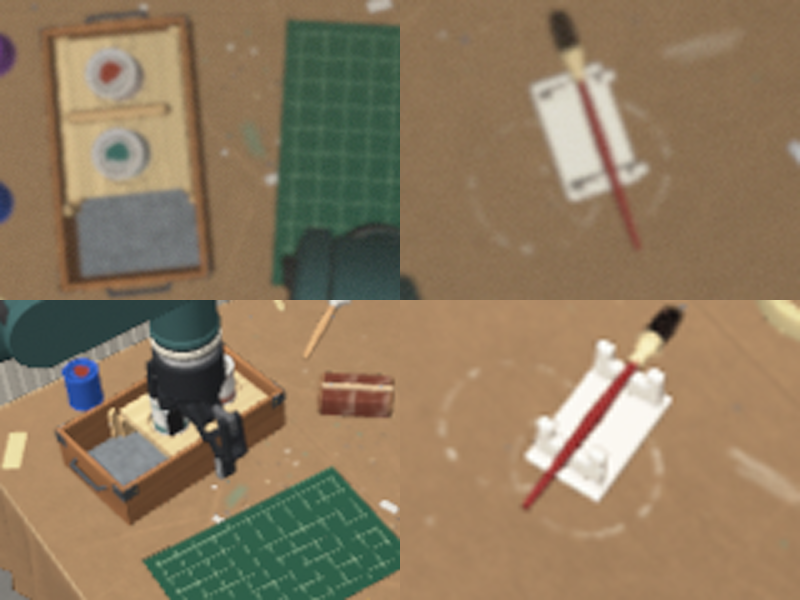

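The last picture shows red in the far well (112,73) and teal in the near well (118,155), with the tray seated. The brush lies through both notches of the rest (right panels).

```bash
python3 -c "
from bench import order;print(order.sign_off())"
```

```text
the job is handed in; nothing more can be done
None
```

The job is handed in at about 41 s: the brush lies across both notches of the rest, the tray is back on its battens, and the red and teal pots stand in the wells they came from; the sign-off returned no verdict.

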